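Reverse a row of dental models into the courier tray

TASK

Move the four coloured dental models from the wooden work rack to the grey courier tray, one per bay, so that the row ends up in reverse order: the model at one end of the wooden rack goes to the bay at the opposite end of the grey tray, its neighbour to the bay next to that, and so on, because the courier unloads from the other end. Keep every model upright and leave each sitting flat on the floor of its bay, let go and still.

Things in the scene. Friction and masses are not known exactly. Their poses are not given: they have to be found in the camera images.
- work_rack: Light wooden fixed rack, models in it at the start, nearer or farther than the tray. Slab x -58 to 37, y +-150. 4 open bays in a row, centres at x=0, y=-111,-37,37,111, each 66 (x) by 70 (y) inside, floor 8 above the table; lips and dividers 4 thick rise 6 above that floor. Origin: underside, mid-row; x away from the robot, z up, yaw within 0.12 rad. Colour tabs on its -x edge.
- courier_tray: Grey plastic fixed tray, black lips, empty at the start, roughly parallel to the wooden rack. Slab 74 (x) by 300 (y). 4 open bays in a row, centres at x=0, y=-111,-37,37,111, each 66 (x) by 70 (y) inside, floor 8 above the table; lips and dividers 4 thick rise 6 above that floor. Origin: underside, mid-row; x away from the robot, z up, yaw within 0.12 rad.
- model_yellow: Loose dental model, golden yellow stone block 48 (x) by 52 (y) by 34 high, ivory teeth on top (45 overall), about 190 g. Origin: centre of the underside, z up. Starts upright in the work rack bay at the yellow tab, up to 4 off centre and 0.1 rad askew. Gripped across x (48 mm) low on the block, the fingers clear lips and neighbours.
- model_green: Loose dental model, green stone block 48 (x) by 52 (y) by 34 high, ivory teeth on top (45 overall), about 190 g. Origin: centre of the underside, z up. Starts upright in the work rack bay at the green tab, up to 4 off centre and 0.1 rad askew. Gripped across x (48 mm) low on the block, the fingers clear lips and neighbours.
- model_blue: Loose dental model, blue stone block 48 (x) by 52 (y) by 34 high, ivory teeth on top (45 overall), about 190 g. Origin: centre of the underside, z up. Starts upright in the work rack bay at the blue tab, up to 4 off centre and 0.1 rad askew. Gripped across x (48 mm) low on the block, the fingers clear lips and neighbours.
- model_rose: Loose dental model, rose pink stone block 48 (x) by 52 (y) by 34 high, ivory teeth on top (45 overall), about 190 g. Origin: centre of the underside, z up. Starts upright in the work rack bay at the rose tab, up to 4 off centre and 0.1 rad askew. Gripped across x (48 mm) low on the block, the fingers clear lips and neighbours.
- tab_yellow: Flat golden yellow tab 16 (x) by 40 (y) by 4 thick, fixed on the work rack's ledge; marks the bay where the yellow model starts (bay centre 47 mm away along the rack's +x). Origin: centre of its underside, 8 mm above the table; axes as the rack's.
- tab_green: Flat green tab 16 (x) by 40 (y) by 4 thick, fixed on the work rack's ledge; marks the bay where the green model starts (bay centre 47 mm away along the rack's +x). Origin: centre of its underside, 8 mm above the table; axes as the rack's.
- tab_blue: Flat blue tab 16 (x) by 40 (y) by 4 thick, fixed on the work rack's ledge; marks the bay where the blue model starts (bay centre 47 mm away along the rack's +x). Origin: centre of its underside, 8 mm above the table; axes as the rack's.
- tab_rose: Flat rose pink tab 16 (x) by 40 (y) by 4 thick, fixed on the work rack's ledge; marks the bay where the rose model starts (bay centre 47 mm away along the rack's +x). Origin: centre of its underside, 8 mm above the table; axes as the rack's.
There are look-alikes about, which are no part of the job. There is more than one size of the model_yellow; the job needs the larger.

How it is judged (in metres and radians):
At the end, for the whole second after the job is handed in: Each model stands flat in the mirrored bay of the grey tray (from +y in the wooden rack to the same distance at -y): within 13 mm of the bay centre in x and in y, underside within 3 mm of the bay floor, tilt under 0.1 rad, slower than 0.02 m/s and 0.2 rad/s (x of model_yellow in the frame of courier_tray between -0.013 and 0.013 m and z of model_yellow in the frame of courier_tray between 0.005 and 0.011 m and angle between each of model_yellow, model_green, model_blue, model_rose's own z axis and vertical below 0.1 rad and linear speed of each of model_yellow, model_green, model_blue, model_rose below 0.02 m/s and angular speed of each of model_yellow, model_green, model_blue, model_rose below 0.2 rad/s and ((y of tab_yellow in the frame of work_rack between -0.131 and -0.091 m and y of model_yellow in the frame of courier_tray between 0.098 and 0.124 m) or (y of tab_yellow in the frame of work_rack between -0.057 and -0.017 m and y of model_yellow in the frame of courier_tray between 0.024 and 0.05 m) or (y of tab_yellow in the frame of work_rack between 0.017 and 0.057 m and y of model_yellow in the frame of courier_tray between -0.05 and -0.024 m) or (y of tab_yellow in the frame of work_rack between 0.091 and 0.131 m and y of model_yellow in the frame of courier_tray between -0.124 and -0.098 m)) and x of model_green in the frame of courier_tray between -0.013 and 0.013 m and z of model_green in the frame of courier_tray between 0.005 and 0.011 m and ((y of tab_green in the frame of work_rack between -0.131 and -0.091 m and y of model_green in the frame of courier_tray between 0.098 and 0.124 m) or (y of tab_green in the frame of work_rack between -0.057 and -0.017 m and y of model_green in the frame of courier_tray between 0.024 and 0.05 m) or (y of tab_green in the frame of work_rack between 0.017 and 0.057 m and y of model_green in the frame of courier_tray between -0.05 and -0.024 m) or (y of tab_green in the frame of work_rack between 0.091 and 0.131 m and y of model_green in the frame of courier_tray between -0.124 and -0.098 m)) and x of model_blue in the frame of courier_tray between -0.013 and 0.013 m and z of model_blue in the frame of courier_tray between 0.005 and 0.011 m and ((y of tab_blue in the frame of work_rack between -0.131 and -0.091 m and y of model_blue in the frame of courier_tray between 0.098 and 0.124 m) or (y of tab_blue in the frame of work_rack between -0.057 and -0.017 m and y of model_blue in the frame of courier_tray between 0.024 and 0.05 m) or (y of tab_blue in the frame of work_rack between 0.017 and 0.057 m and y of model_blue in the frame of courier_tray between -0.05 and -0.024 m) or (y of tab_blue in the frame of work_rack between 0.091 and 0.131 m and y of model_blue in the frame of courier_tray between -0.124 and -0.098 m)) and x of model_rose in the frame of courier_tray between -0.013 and 0.013 m and z of model_rose in the frame of courier_tray between 0.005 and 0.011 m and ((y of tab_rose in the frame of work_rack between -0.131 and -0.091 m and y of model_rose in the frame of courier_tray between 0.098 and 0.124 m) or (y of tab_rose in the frame of work_rack between -0.057 and -0.017 m and y of model_rose in the frame of courier_tray between 0.024 and 0.05 m) or (y of tab_rose in the frame of work_rack between 0.017 and 0.057 m and y of model_rose in the frame of courier_tray between -0.05 and -0.024 m) or (y of tab_rose in the frame of work_rack between 0.091 and 0.131 m and y of model_rose in the frame of courier_tray between -0.124 and -0.098 m))); the robot touches nothing.
It fails at once if a model is tipped over (leans more than 0.7 rad) (angle between any of model_yellow, model_green, model_blue, model_rose's own z axis and vertical above 0.7 rad).
It also fails if it takes over 90 s, if anything falls off the work surface, if the arm or the gripper's body presses on something with over 40 N, if the wrist force passes 120 N, or if a joint passes its speed limit or range.

ROBOT

A 6-joint arm with a two-finger parallel gripper is mounted at the origin on the work surface. World frame = base frame: x ahead of the robot, y to its left, z up, the work surface at z = 0. Lengths are in mm, angles in rad, forces in N, time in s.
With the tool pointing down it reaches from about 350 to 1000 mm from the base axis. Payload 7.1 kg.
Tool frame: the origin (TCP) lies at the very end of the fingers, on their centre line; the grasp point (between the pads) lies 19 mm behind it (robot.pinch_z is the z of the grasp point in the tool frame, in mm); z points along the fingers, y is the line along which they close (so a half turn about z gives the same grasp; the last joint's range is limited). The gripper opens to 85 mm and grips with 20 to 120 N. Pads are 22 mm wide; open, the fingers measure 114 mm over their backs; the gripper's body (76 mm by 85 mm) begins 54 mm behind the grasp point. The pads swing forward as they close: fully open they stand 13 mm farther back than shut.
Start: joints at [-1.189, 0.423, 1.63, -0, 1.089, -0.019], TCP at [243.862, -575.444, 231.319] pointing down, gripper open.
Joint ranges: [-3, 3], [-0.9, 2.11], [0.09, 2.58], [-1.31, 4.45], [0.11, 2.69], [-2.54, 2.54]. Speed limits (rad/s): [2.39, 2.39, 3.01, 3.14, 3.14, 3.14].

INTERFACE

Orientations are given as a 3x3 rotation matrix whose columns are the frame's x, y, z axes.
In Python, from station import robot gives the robot as it stands.
- The arm moves only by the shell command python3 -m jog 'ROWS' [FORCE]. ROWS is a JSON object of lists of equal length, an entry for each row: "hand": the closure, from -1 (fully open) to 1 (shut); "offset": the shift along the world's x, y, z normalised to -1 to 1, where 1 is 0.03 m, a list of three; "roll": the turn about the world's z normalised to -1 to 1, where 1 is 0.1 rad. A call has 1 to 10 rows; each row shifts and turns the commanded pose from where the row before left it; what a row does not reach is not made up. A row lasts 1/10 s, in which the tool goes at most 50 mm and 8.59 degrees, less where a joint would pass 70% of its speed; a pose out of reach is approached as far as the arm can. A call with a number of a shift or a turn outside -1 to 1 is refused whole. A call with a gripper value outside its range is refused whole. The fingers move at their own pace and stop on an object; FORCE is the grip in N (left out, the last holds). Time passes only in rows, so rows that do not move let the fingers close. It gives the time, the measured TCP pose, the force, the opening and the grip force at its end, in the units of the state.
- robot.get_state(): the state, without advancing time (a new reading comes with each control period).
- robot.camera(name): name is "scene" or "top" or "wrist"; returns a dict with "color" (384x512x3 uint8, blue, green, red), "z_map" (384x512 float32, mm along the optical axis (not along the pixel's ray), 0 where there is no reading), "camera_matrix" (3x3 intrinsics, pixels), "dist" ([k1, k2, p1, p2, k3] as OpenCV has them; the pictures are not rectified), "R" (3x3) and "t" (3): a world point X has camera coordinates R X + t; the wrist camera has in their place "hand_eye" (4x4, takes a point from camera to tool coordinates, whose origin is the TCP and whose axes are the flange's). Camera axes: x right, y down, z forward; pixel columns grow to the right and rows downward; lengths in mm; the calibration is good to about 2 mm. A picture is of the moment at which its call begins: read the wrist's pose just before it.
- robot.finish_job(): hands the job in; it is judged then, once.
The state is a dict: "time_s": time; "qpos": joint angles; "qd": joint speeds; "joint_efforts": joint torques, N m; "tcp_pos": TCP position; "tcp_rot": TCP orientation; "wrist_force": force on the tool from outside, world axes, zero at the start; "moment": the same for the moment, N m; "opening": finger opening in mm; "gripper_force": force on a finger pad.
Only numpy, scipy, OpenCV 4.12 (cv2) and the standard library are available. Lean on these libraries where they do the work, as an engineer would, in place of code of your own. Each camera call takes 0.05 s, during which the arm holds its last target. There are 200 camera calls.

## Working session

There is one attempt and no reset: what is moved stays moved. The work goes in short steps, Python scripts to look and compute and a shell command to move; the robot and the scene stay as the last step left them, time stands still between calls to the robot, and variables do not carry over. Pictures are saved under pics/ and viewed, at most 14 in all, crops included, and the job is handed in when it is done.

```bash
mkdir -p pics; ls
python3 - <<'E'
from station import robot
import cv2,numpy as np
for n in("top","scene"):
    c=robot.camera(n); cv2.imwrite(f"pics/{n}0.png",cv2.resize(c["color"],(800,600),interpolation=cv2.INTER_CUBIC)); np.savez(f"{n}0.npz",**{k:v for k,v in c.items()})
    print(n,c["camera_matrix"].round(1).tolist(),np.round(c["dist"],4),np.round(c["R"],3).tolist(),np.round(c["t"],1))
s=robot.get_state();print(np.round(s["tcp_rot"],3),s["opening"],s["time_s"])
E
```

```text
pics
top [[431.7, 0.0, 250.7], [0.0, 431.7, 183.9], [0.0, 0.0, 1.0]] [0.0066 0.     0.     0.     0.    ] [[0.015, -1.0, -0.013], [-0.985, -0.013, -0.17], [0.169, 0.015, -0.985]] [-37.6 545.3 620.5]
scene [[401.2, 0.0, 254.9], [0.0, 401.2, 180.7], [0.0, 0.0, 1.0]] [-0.0708  0.      0.      0.      0.    ] [[-0.708, 0.705, -0.021], [0.499, 0.48, -0.722], [-0.499, -0.522, -0.692]] [ 396.4 -225.3  942.2]
[[ 0.921  0.39  -0.001]
 [ 0.39  -0.921  0.001]
 [ 0.    -0.001 -1.   ]] 85.53535963282498 0.1
```

View pics/top0.png

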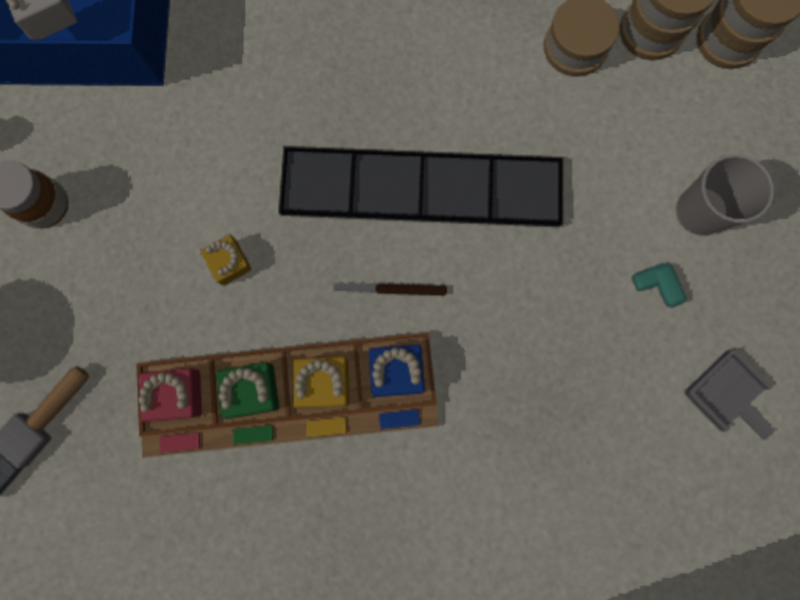

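View pics/scene0.png

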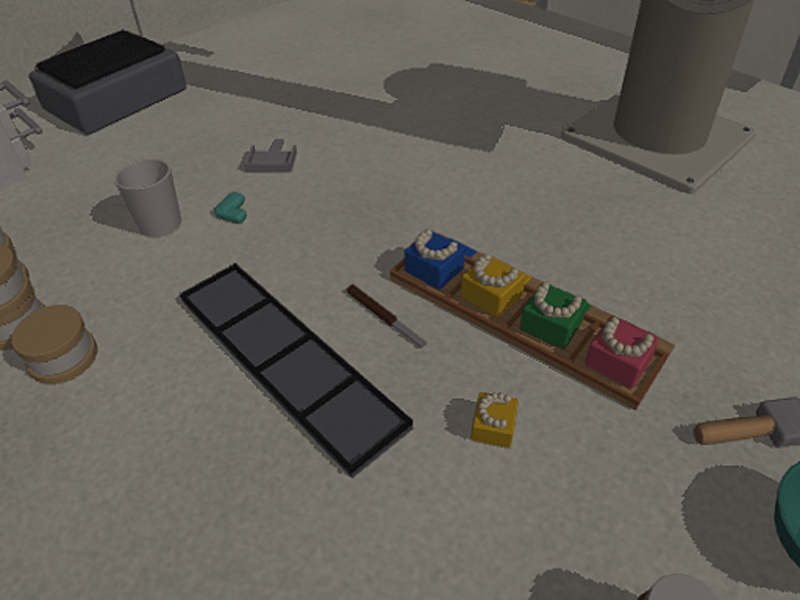

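The top view shows the rack at lower left, with rose (180,393), green (245,390), yellow (320,382) and blue (397,370) models above tabs of the same colours. The grey tray is at (422,186). Yellow candidates are the one in the rack at (320,382) and the loose one at (225,260). The one in the rack looks larger and sits at the yellow tab, so I'll measure both and check in a crop.

```bash
cat > h.py <<'E'
import cv2,numpy as np
from station import robot
HSV={"yellow":((18,110,60),(32,255,255)),"green":((45,90,30),(85,255,255)),"blue":((100,110,40),(125,255,255)),"rose":((165,80,60),(180,255,255))}
def points(c):
    "world point of every pixel, from z_map"
    h,w=c["z_map"].shape
    uv=np.stack(np.meshgrid(np.arange(w),np.arange(h)),-1).reshape(-1,1,2).astype(np.float32)
    n=cv2.undistortPoints(uv,c["camera_matrix"],c["dist"])[:,0]
    d=c["z_map"].reshape(-1,1); P=np.hstack([n*d,d])
    return ((P-c["t"])@c["R"]).reshape(h,w,3)
def onplane(c,uv,z):
    n=cv2.undistortPoints(np.float32(uv).reshape(-1,1,2),c["camera_matrix"],c["dist"])[:,0]
    d=np.hstack([n,np.ones((len(n),1))])@c["R"]; o=-c["R"].T@c["t"]
    return (o+d*((z-o[2])/d[:,2])[:,None])[:,:2]
def blobs(c,col,zlo,zhi,amin=40):
    P=points(c); m=cv2.inRange(cv2.cvtColor(c["color"],cv2.COLOR_BGR2HSV),*map(np.array,HSV[col]))
    m[(P[...,2]<zlo)|(P[...,2]>zhi)]=0
    k,lab,st,ce=cv2.connectedComponentsWithStats(m)
    return [(ce[i],np.argwhere(lab==i)[:,::-1],P[lab==i]) for i in range(1,k) if st[i,4]>=amin]
def rect(xy):
    (x,y),(a,b),t=cv2.minAreaRect(np.float32(xy)); t=(t+45)%90-45
    return np.round([x,y,a,b,np.radians(t)],3)
E
python3 - <<'E'
from h import *
c=dict(np.load("top0.npz"))
P=points(c);print("table z",np.median(P[260:300,330:400,2]),"tray floor z",np.median(P[112:122,220:222,2]), P[118,340])
for col in HSV:
    for lo,hi,z in((5,20,12),(36,60,42),(20,34,30)):
        for ce,uv,p in blobs(c,col,lo,hi,25):
            print(col,lo,ce.round(),len(uv),"zmed",np.median(p[:,2]).round(1),rect(onplane(c,uv,z)))
g=cv2.cvtColor(c["color"],cv2.COLOR_BGR2GRAY); m=((g<75)&(np.abs(P[...,2]-10)<9)).astype(np.uint8); 
m[:85]=0;m[150:]=0;m[:,:170]=0;m[:,375:]=0
uv=np.argwhere(m)[:,::-1]; print("tray",len(uv),rect(onplane(c,uv,14)))
lip=((g<30)&(m>0)); print(lip.sum(),np.median(P[lip][:,2]),rect(onplane(c,np.argwhere(lip)[:,::-1],14)))
cv2.imwrite("pics/crop.png",cv2.resize(c["color"][140:300,80:290],(800,600),interpolation=cv2.INTER_CUBIC))
E
```

```text
table z 1.1931883845051434 tray floor z 8.644221267710959 [ 665.48087283 -176.77929276   10.01062405]
yellow 5 [187. 244.] 30 zmed 9.0 [4.54297e+02 7.03500e+01 4.56990e+01 1.54600e+00 5.00000e-03]
yellow 5 [208. 273.] 292 zmed 12.9 [4.08801e+02 3.50890e+01 1.74850e+01 4.12460e+01 1.13000e-01]
yellow 36 [205. 245.] 721 zmed 42.7 [4.5317e+02 3.8973e+01 4.7939e+01 5.0137e+01 4.0000e-02]
yellow 20 [142. 166.] 349 zmed 26.6 [5.76717e+02 1.43268e+02 3.85970e+01 3.56910e+01 5.29000e-01]
green 5 [423. 181.] 480 zmed 15.9 [ 5.55151e+02 -3.05670e+02  4.38570e+01  4.21590e+01  3.72000e-01]
green 5 [161. 278.] 251 zmed 12.9 [4.00305e+02 1.08304e+02 1.51470e+01 3.99860e+01 1.23000e-01]
green 36 [159. 253.] 566 zmed 42.6 [4.43862e+02 1.11868e+02 4.68500e+01 5.13310e+01 1.89000e-01]
green 36 [142. 240.] 64 zmed 42.6 [459.18  134.207  11.691  26.301  -0.713]
blue 5 [63. 13.] 234 zmed 5.8 [8.46159e+02 3.04507e+02 6.85500e+01 3.53870e+01 6.86000e-01]
blue 5 [73.  4.] 33 zmed 5.7 [8.68040e+02 2.85982e+02 1.24080e+01 2.29820e+01 1.91000e-01]
blue 5 [ 5. 14.] 34 zmed 5.8 [ 8.49773e+02  4.05520e+02  2.156
[... 607 characters left out ...]
e 36 [265. 225.] 77 zmed 42.7 [483.425 -52.323  30.216  15.195  -0.7  ]
blue 36 [252. 241.] 542 zmed 42.9 [ 4.64971e+02 -3.50670e+01  4.62930e+01  5.09660e+01  9.10000e-02]
blue 20 [49. 47.] 386 zmed 26.8 [7.78581e+02 3.12196e+02 9.02600e+00 1.67598e+02 1.10000e-02]
rose 5 [115. 283.] 240 zmed 12.9 [3.91667e+02 1.81686e+02 1.48500e+01 3.93440e+01 1.12000e-01]
rose 36 [108. 256.] 564 zmed 42.7 [4.38264e+02 1.88566e+02 4.65430e+01 4.92110e+01 1.08000e-01]
rose 36 [ 93. 242.] 53 zmed 42.5 [455.723 208.946  10.428  22.074   0.763]
tray 8135 [ 6.61754e+02 -6.26900e+01  3.08958e+02  7.83350e+01 -3.10000e-02]
1674 14.195406294401348 [ 6.61771e+02 -5.87230e+01  2.97428e+02  7.48330e+01 -3.20000e-02]
```

View pics/crop.png

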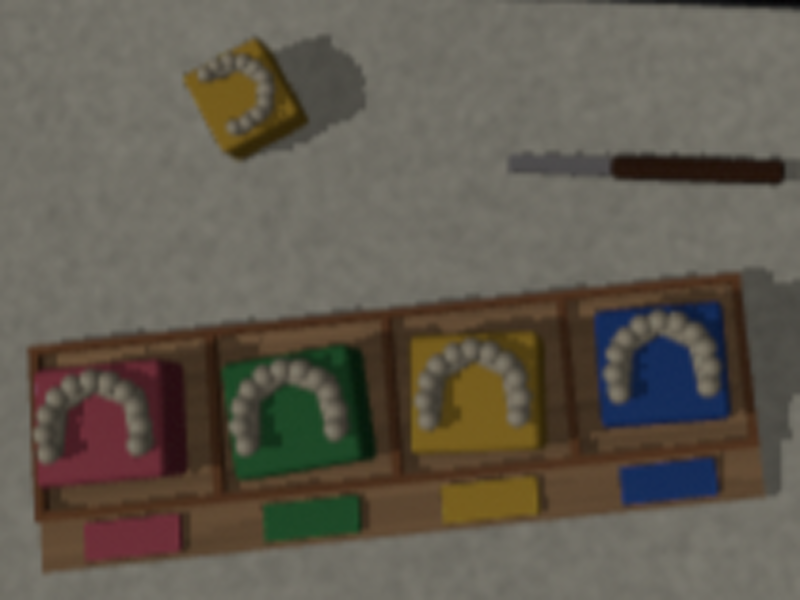

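The yellow model in the rack measures 48x50 mm with its top at z = 42.7. The loose one is about 37 mm with its top at 27, so it is the small look-alike and stays where it is. Next I'll refine the centres and the tray pose.

Run:
```python
from h import *
import json
c=dict(np.load("top0.npz")); c2=dict(np.load("scene0.npz"))
near={}
for n,C in(("top",c),("scene",c2)):
  for col in HSV:
    xy=np.vstack([onplane(C,uv,42) for ce,uv,p in blobs(C,col,37,60,20) if 400<p[:,0].mean()<520 and abs(p[:,1].mean())<260])
    tb=[onplane(C,uv,12) for ce,uv,p in blobs(C,col,9,16,60) if p[:,0].mean()<430]
    print(n,col,rect(xy),[rect(t)[[0,1,4]] for t in tb])
for n,C in(("top",c),("scene",c2)):
  P=points(C); g=cv2.cvtColor(C["color"],cv2.COLOR_BGR2GRAY)
  roi=(abs(P[...,0]-662)<50)&(abs(P[...,1]+60)<165)
  m=(roi&(P[...,2]<12)&(P[...,2]>5)&(g>25 )&(g<75)).astype(np.uint8); m=cv2.morphologyEx(m,cv2.MORPH_OPEN,np.ones((5,5)))
  k,l,s,ce=cv2.connectedComponentsWithStats(m)
  for i in range(1,k):
    if s[i,4]>400: print(n,"bay",ce[i].round(),s[i,4],np.median(P[l==i][:,2]).round(1),rect(onplane(C,np.argwhere(l==i)[:,::-1],8)))
  m=(roi&(P[...,2]>11)&(P[...,2]<18)); print(n,"lip",m.sum(),rect(onplane(C,np.argwhere(m)[:,::-1],14)),rect(P[m][:,:2]))
```

```text
top yellow [4.5317e+02 3.8973e+01 4.7939e+01 5.0137e+01 4.0000e-02] [array([4.08962e+02, 3.53500e+01, 9.70000e-02])]
top green [4.43886e+02 1.11918e+02 4.67890e+01 5.14300e+01 1.89000e-01] [array([4.00305e+02, 1.08304e+02, 1.23000e-01])]
top blue [ 4.64971e+02 -3.50670e+01  4.62930e+01  5.09660e+01  9.10000e-02] [array([ 4.17948e+02, -3.82330e+01,  1.30000e-01])]
top rose [4.37964e+02 1.88755e+02 4.64990e+01 4.95790e+01 1.28000e-01] [array([3.91721e+02, 1.81673e+02, 1.23000e-01])]
scene yellow [4.5832e+02 4.1244e+01 5.0979e+01 5.2612e+01 5.1000e-02] []
scene green [4.49621e+02 1.14067e+02 5.00260e+01 5.24140e+01 2.04000e-01] []
scene blue [ 4.70436e+02 -3.19700e+01  4.99140e+01  5.08920e+01  7.90000e-02] []
scene rose [4.43929e+02 1.90641e+02 5.08030e+01 5.15660e+01 9.90000e-02] []
top bay [203. 116.] 1448 9.0 [ 6.6852e+02  5.2541e+01  6.8771e+01  6.3921e+01 -2.3000e-02]
top bay [248. 118.] 1459 9.1 [ 6.66077e+02 -2.16260e+01  6.93320e+01  6.41170e+01 -3.00000e-02]
top bay [291. 119.] 1454 9.2 [ 6.63262e+02 -9.59500e+01  6.88860e+01  6.42690e+01 -9.00000e-03]
top bay [336. 121.] 1459 9.3 [ 6.61472e+02 -1.70095e+02  6.81280e+01  6.35560e+01 -4.00000e-02]
top lip 1951 [ 6.63427e+02 -5.77970e+01  2.99315e+02  7.56020e+01 -3.10000e-02] [ 6.63807e+02 -5.80150e+01  2.99423e+02  7.57180e+01 -3.20000e-02]
scene bay [144. 190.] 903 7.4 [ 6.60432e+02 -1.72870e+02  6.52980e+01  6.45090e+01 -4.70000e-02]
scene bay [168. 214.] 1115 7.4 [ 6.62755e+02 -9.78940e+01  6.55910e+01  6.39360e+01 -3.30000e-02]
scene bay [196. 240.] 1357 7.4 [ 6.65272e+02 -2.36750e+01  6.63740e+01  6.43560e+01 -3.20000e-02]
scene bay [227. 269.] 1677 7.3 [ 6.6737e+02  5.0431e+01  6.8105e+01  6.3859e+01 -2.8000e-02]
scene lip 1496 [ 6.65109e+02 -5.81660e+01  3.02014e+02  7.57890e+01 -3.00000e-02] [ 6.64858e+02 -5.94090e+01  3.03071e+02  7.60900e+01 -3.70000e-02]
```

```bash
python3 -m jog '{"hand":[-1,-1,-1,-1,-1,-1,-1,-1,-1,-1],"offset":[[0.25,0.98,0],[0.25,0.98,0],[0.25,0.98,0],[0.25,0.98,0],[0.25,0.98,0],[0.25,0.98,0],[0.25,0.98,0],[0.25,0.98,0],[0.25,0.98,0],[0.25,0.98,0]],"roll":[0.49,0.49,0.49,0.49,0.49,0.49,0.49,0.49,0.49,0.49]}' 60
python3 -m jog '{"hand":[-1,-1,-1,-1,-1,-1,-1,-1,-1,-1],"offset":[[0.25,0.98,0],[0.25,0.98,0],[0.25,0.98,0],[0.25,0.98,0],[0.25,0.98,0],[0.25,0.98,0],[0.25,0.98,0],[0.25,0.98,0],[0.25,0.98,0],[0.25,0.98,0]],"roll":[0.49,0.49,0.49,0.49,0.49,0.49,0.49,0.49,0.49,0.49]}'
python3 -m jog '{"hand":[-1,-1,-1,-1,-1,-1,-1,-1],"offset":[[0.25,0.98,-0.3],[0.25,0.98,-0.5],[0.25,0.98,-0.5],[0.25,0.98,-0.5],[0.25,0.98,-0.5],[0.25,0.98,-0.5],[0,0,-0.5],[0,0,0]],"roll":[0.49,0.49,0.49,0.49,0.49,0.49,0,0]}'
```

```text
time_s: 1.1
tcp_pos: [318.8, -280.1, 231.2]
tcp_rot: [[0.627, 0.779, -0.0], [0.779, -0.627, 0.0], [0.0, -0.0, -1.0]]
wrist_force: [-0.2, -0.1, -0.7]
opening: 85.1
gripper_force: 0.0
time_s: 2.1
tcp_pos: [393.8, 13.8, 231.3]
tcp_rot: [[0.187, 0.982, -0.0], [0.982, -0.187, -0.0], [-0.0, -0.0, -1.0]]
wrist_force: [0.2, 0.1, -1.0]
opening: 85.2
gripper_force: 0.0
time_s: 2.9
tcp_pos: [437.4, 189.1, 130.4]
tcp_rot: [[-0.105, 0.994, -0.004], [0.994, 0.105, -0.002], [-0.001, -0.004, -1.0]]
wrist_force: [-0.4, 0.7, 0.1]
opening: 85.3
gripper_force: 0.0
```

```bash
python3 -m jog '{"hand":[-1,-1,-1,-1,-1,-1],"offset":[[0.05,0.02,-0.9],[0,0,-0.9],[0,0,-0.9],[0,0,-0.8],[0,0,-0.3],[0,0,0]],"roll":[0,0,0,0,0,0]}'
python3 - <<'E'
from h import *
s=robot.get_state();c=robot.camera("wrist");cv2.imwrite("pics/w1.png",c["color"]);print(np.round(s["tcp_pos"],1),np.round(s["wrist_force"],1))
c=robot.camera("scene");cv2.imwrite("pics/s1.png",cv2.resize(c["color"][130:290,260:470],(800,600),interpolation=cv2.INTER_CUBIC))
E
```

```text
time_s: 3.5
tcp_pos: [439.8, 188.9, 17.9]
tcp_rot: [[-0.103, 0.995, -0.002], [0.995, 0.103, -0.001], [-0.001, -0.002, -1.0]]
wrist_force: [-0.6, -0.3, -0.3]
opening: 85.4
gripper_force: 0.0
[439.8 188.9  17.9] [-0.6 -0.3 -0.3]
```

View pics/s1.png

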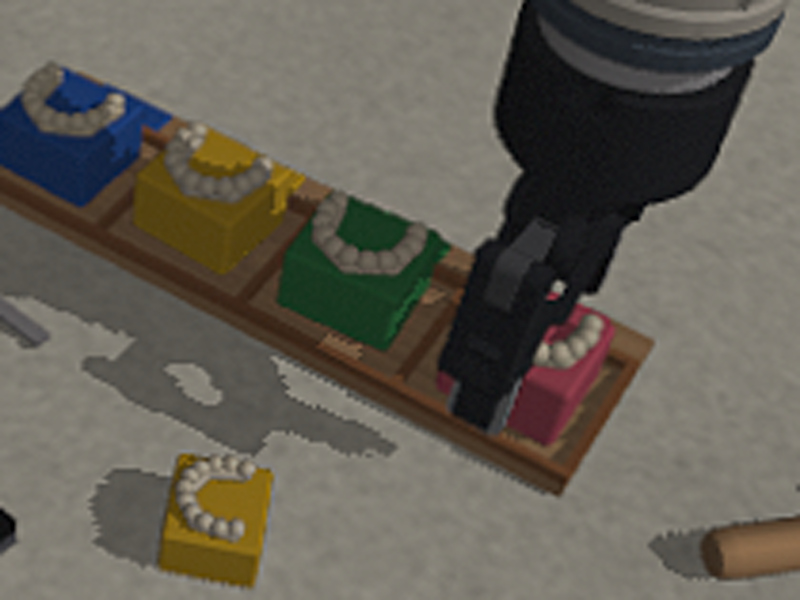

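View pics/w1.png

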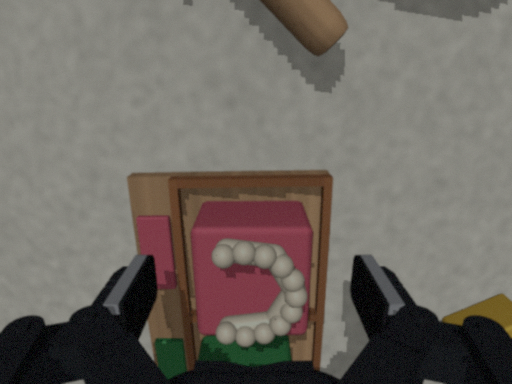

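Run:
```python
from h import *
s=robot.get_state();c=robot.camera("wrist")
H=c["hand_eye"];T=np.eye(4);T[:3,:3]=s["tcp_rot"];T[:3,3]=s["tcp_pos"];W=np.linalg.inv(T@H)
c["R"]=W[:3,:3];c["t"]=W[:3,3]
print(robot.pinch_z,H.round(2).tolist())
for col in("rose",):
  for ce,uv,p in blobs(c,col,38,46,200): print(col,ce.round(),np.median(p[:,2]),rect(onplane(c,uv,42)),rect(p[:,:2]))
```

```text
-18.700000000000003 [[-0.0, -0.95, -0.31, 80.69], [1.0, -0.0, -0.0, 0.55], [0.0, -0.31, 0.95, -142.5], [0.0, 0.0, 0.0, 1.0]]
rose [240. 269.] 41.77549622482549 [4.39235e+02 1.91963e+02 4.63460e+01 5.25460e+01 1.03000e-01] [4.39256e+02 1.90729e+02 4.74890e+01 5.15820e+01 1.05000e-01]
rose [297. 321.] 41.647045548928006 [ 4.61952e+02  1.76885e+02  1.99700e+01  6.81900e+00 -1.56000e-01] [ 4.61675e+02  1.75914e+02  2.05890e+01  7.29800e+00 -1.08000e-01]
```

The wrist view agrees: rose is at (439.3, 190.5) and centred between the fingers. Closing now.

```bash
python3 -m jog '{"hand":[1,1,1,1,1,1,1,1],"offset":[[0,0,0],[0,0,0],[0,0,0],[0,0,0],[0,0,0],[0,0,0],[0,0,0],[0,0,0]],"roll":[0,0,0,0,0,0,0,0]}' 60
python3 -m jog '{"hand":[1,1,1,1,1],"offset":[[0,0,0.4],[0,0,0.9],[0,0,0.9],[0,0,0.9],[0,0,0]],"roll":[0,0,0,0,0]}'
```

```text
time_s: 4.45
tcp_pos: [440.6, 189.7, 19.2]
tcp_rot: [[-0.104, 0.995, 0.001], [0.995, 0.104, 0.0], [0.0, 0.001, -1.0]]
wrist_force: [-1.6, -1.2, 9.9]
opening: 46.9
gripper_force: 61.6
time_s: 4.95
tcp_pos: [442.4, 190.4, 114.8]
tcp_rot: [[-0.104, 0.995, 0.006], [0.995, 0.104, 0.002], [0.002, 0.006, -1.0]]
wrist_force: [0.6, 0.8, -2.1]
opening: 47.1
gripper_force: 63.1
```

```bash
python3 -m jog '{"hand":[1,1,1,1,1,1,1],"offset":[[0.3,-0.5,0],[0.56,-0.93,0],[0.56,-0.93,0],[0.56,-0.93,0],[0.56,-0.93,0],[0.56,-0.93,0],[0.56,-0.93,0]],"roll":[-0.1,-0.1,-0.1,-0.1,-0.1,-0.1,-0.1]}'
python3 -m jog '{"hand":[1,1,1,1,1,1,1,1,1,1],"offset":[[0.56,-0.93,0],[0.56,-0.93,0],[0.56,-0.93,0],[0.56,-0.93,0],[0.56,-0.93,0],[0.56,-0.93,0],[0.3,-0.43,0],[0,0,0],[0,0,0],[0,0,0]],"roll":[-0.1,-0.1,-0.1,-0.1,-0.1,-0.1,0,0,0,0]}'
```

```text
time_s: 5.65
tcp_pos: [549.9, 5.9, 110.5]
tcp_rot: [[-0.034, 0.999, -0.002], [0.999, 0.034, 0.0], [0.0, -0.002, -1.0]]
wrist_force: [0.8, -0.0, -3.8]
opening: 46.7
gripper_force: 63.1
time_s: 6.65
tcp_pos: [658.8, -171.8, 110.7]
tcp_rot: [[0.025, 1.0, -0.002], [1.0, -0.025, 0.001], [0.001, -0.002, -1.0]]
wrist_force: [-0.3, 1.1, -2.4]
opening: 46.5
gripper_force: 62.9
```

```bash
python3 -m jog '{"hand":[1,1,1,1,1,1,1],"offset":[[0.07,0.03,-0.6],[0,0,-0.9],[0,0,-0.8],[0,0,-0.4],[0,0,-0.2],[0,0,-0.1],[0,0,0]],"roll":[0,0,0,0,0,0,0]}'
```

```text
time_s: 7.35
tcp_pos: [662.4, -172.2, 21.6]
tcp_rot: [[0.026, 1.0, 0.001], [1.0, -0.026, -0.0], [-0.0, 0.001, -1.0]]
wrist_force: [-0.1, 0.7, -2.8]
opening: 46.9
gripper_force: 62.9
```

```bash
python3 -m jog '{"hand":[1,1,1],"offset":[[0,0.03,-0.07],[0,0,-0.01],[0,0,0]],"roll":[0,0,0]}'
python3 -m jog '{"hand":[-0.5,-1,-1,-1,-1,-1],"offset":[[0,0,0],[0,0,0],[0,0,0],[0,0,0],[0,0,0],[0,0,0]],"roll":[0,0,0,0,0,0]}'
python3 -m jog '{"hand":[-1,-1,-1,-1,-1],"offset":[[0,0,0.5],[0,0,0.9],[0,0,0.9],[0,0,0.9],[0,0,0]],"roll":[0,0,0,0,0]}'
python3 - <<'E'
from h import *
for n in("top","scene"):
  c=robot.camera(n)
  for col in HSV:
    for ce,uv,p in blobs(c,col,37,60,60):
        if 400<p[:,0].mean()<720 and abs(p[:,1].mean())<260: print(n,col,len(uv),np.median(p[:,2]).round(1),rect(onplane(c,uv,42)))
E
```

```text
time_s: 7.65
tcp_pos: [662.4, -171.4, 19.5]
tcp_rot: [[0.026, 1.0, 0.001], [1.0, -0.026, -0.0], [-0.0, 0.001, -1.0]]
wrist_force: [-0.3, -0.1, -2.1]
opening: 47.2
gripper_force: 63.0
time_s: 8.25
tcp_pos: [662.1, -171.3, 18.9]
tcp_rot: [[0.026, 1.0, 0.0], [1.0, -0.026, 0.0], [0.0, 0.0, -1.0]]
wrist_force: [-0.3, -0.1, 0.4]
opening: 85.0
gripper_force: 0.0
time_s: 8.75
tcp_pos: [665.0, -172.1, 120.5]
tcp_rot: [[0.026, 1.0, 0.008], [1.0, -0.026, -0.002], [-0.002, 0.008, -1.0]]
wrist_force: [0.8, -0.0, -0.5]
opening: 85.2
gripper_force: 0.0
top yellow 734 42.9 [4.53176e+02 3.88040e+01 4.79390e+01 5.04740e+01 4.00000e-02]
top green 579 42.8 [4.44024e+02 1.11158e+02 4.69560e+01 5.24670e+01 1.79000e-01]
top green 61 42.3 [459.18  134.207  11.691  26.301  -0.713]
top blue 77 42.8 [483.425 -52.323  30.216  15.195  -0.7  ]
top blue 538 42.8 [ 4.64957e+02 -3.49100e+01  4.62930e+01  5.05130e+01  9.10000e-02]
scene yellow 150 41.6 [4.46601e+02 3.59940e+01 2.72840e+01 2.69150e+01 1.01000e-01]
scene yellow 246 41.0 [4.5824e+02 4.1056e+01 4.9954e+01 5.2536e+01 5.9000e-02]
scene green 167 41.5 [4.38528e+02 1.09488e+02 2.64430e+01 2.63340e+01 2.04000e-01]
scene green 264 40.8 [4.49482e+02 1.14137e+02 5.05580e+01 5.19380e+01 1.86000e-01]
scene blue 115 41.7 [ 4.59488e+02 -3.89930e+01  2.56150e+01  2.52670e+01  1.46000e-01]
scene blue 192 40.5 [ 4.70427e+02 -3.17750e+01  5.00700e+01  5.11420e+01  7.50000e-02]
scene rose 368 41.1 [ 6.64518e+02 -1.67619e+02  5.37930e+01  4.80100e+01 -3.30000e-02]
```

Rose is placed within about 2 mm of its bay centre. Next is green at (445, 113), yaw 0.19.

```bash
python3 -m jog '{"hand":[-1,-1,-1,-1,-1,-1,-1,-1,-1,-1],"offset":[[-0.73,0.95,0],[-0.73,0.95,0],[-0.73,0.95,0],[-0.73,0.95,0],[-0.73,0.95,0],[-0.73,0.95,0],[-0.73,0.95,0],[-0.73,0.95,0],[-0.73,0.95,0],[-0.68,0.92,0]],"roll":[0.22,0.22,0.22,0.22,0.22,0.22,0.22,0.22,0.22,0.22]}'
python3 -m jog '{"hand":[-1,-1,-1],"offset":[[0,0,0],[0,0,0],[0,0,0]],"roll":[0,0,0]}'
```

```text
time_s: 9.85
tcp_pos: [442.5, 113.5, 114.1]
tcp_rot: [[-0.194, 0.981, -0.002], [0.981, 0.194, -0.0], [-0.0, -0.002, -1.0]]
wrist_force: [-1.0, 0.6, 0.1]
opening: 85.6
gripper_force: 0.0
time_s: 10.15
tcp_pos: [445.0, 112.3, 114.7]
tcp_rot: [[-0.192, 0.981, -0.0], [0.981, 0.192, -0.0], [-0.0, -0.0, -1.0]]
wrist_force: [1.4, -0.1, -0.0]
opening: 85.3
gripper_force: 0.0
```

```bash
python3 -m jog '{"hand":[-1,-1,-1,-1,-1,-1],"offset":[[0,0.03,-0.7],[0,0,-0.9],[0,0,-0.9],[0,0,-0.5],[0,0,-0.15],[0,0,0]],"roll":[0,0,0,0,0,0]}'
python3 -m jog '{"hand":[1,1,1,1,1,1,1,1],"offset":[[0,0,0],[0,0,0],[0,0,0],[0,0,0],[0,0,0],[0,0,0],[0,0,0],[0,0,0]],"roll":[0,0,0,0,0,0,0,0]}' 60
python3 -m jog '{"hand":[1,1,1,1,1,1,1],"offset":[[0,0,0.4],[0,0,0.9],[0,0,0.9],[0,0,0.9],[0,0,0],[0,0,0],[0,0,0]],"roll":[0,0,0,0,0,0,0]}'
```

```text
time_s: 10.75
tcp_pos: [444.7, 112.9, 19.8]
tcp_rot: [[-0.191, 0.982, -0.001], [0.982, 0.191, -0.0], [-0.0, -0.001, -1.0]]
wrist_force: [0.7, 0.2, 0.5]
opening: 85.1
gripper_force: 0.0
time_s: 11.55
tcp_pos: [445.3, 113.7, 21.5]
tcp_rot: [[-0.193, 0.981, 0.002], [0.981, 0.193, 0.0], [-0.0, 0.002, -1.0]]
wrist_force: [-0.5, -2.3, 6.8]
opening: 46.7
gripper_force: 62.0
time_s: 12.25
tcp_pos: [443.8, 113.5, 112.9]
tcp_rot: [[-0.193, 0.981, -0.001], [0.981, 0.193, -0.0], [-0.0, -0.001, -1.0]]
wrist_force: [0.4, -0.4, -1.8]
opening: 46.8
gripper_force: 62.4
```

```bash
python3 -m jog '{"hand":[1,1,1,1,1,1,1,1,1,1],"offset":[[0.4,-0.4,0],[0.81,-0.77,0],[0.81,-0.77,0],[0.81,-0.77,0],[0.81,-0.77,0],[0.81,-0.77,0],[0.81,-0.77,0],[0.81,-0.77,0],[0.81,-0.77,0],[0.42,-0.4,0]],"roll":[-0.22,-0.22,-0.22,-0.22,-0.22,-0.23,-0.23,-0.23,-0.23,-0.23]}'
python3 -m jog '{"hand":[1,1,1],"offset":[[0,0,0],[0,0,0],[0,0,0]],"roll":[0,0,0]}'
```

```text
time_s: 13.25
tcp_pos: [664.5, -97.0, 111.4]
tcp_rot: [[0.033, 0.999, -0.001], [0.999, -0.033, -0.0], [-0.0, -0.001, -1.0]]
wrist_force: [0.0, 0.8, -1.5]
opening: 47.0
gripper_force: 62.2
time_s: 13.55
tcp_pos: [662.0, -94.3, 112.2]
tcp_rot: [[0.03, 1.0, -0.003], [1.0, -0.03, 0.001], [0.001, -0.003, -1.0]]
wrist_force: [-0.0, -0.4, -2.7]
opening: 46.5
gripper_force: 62.2
```

```bash
python3 -m jog '{"hand":[1,1,1,1,1,1,1,1],"offset":[[0.03,-0.05,-0.6],[0,0,-0.9],[0,0,-0.8],[0,0,-0.4],[0,0,-0.2],[0,0,-0.1],[0,0,0],[0,0,0]],"roll":[0,0,0,0,0,0,0,0]}'
```

```text
time_s: 14.35
tcp_pos: [665.2, -96.7, 24.4]
tcp_rot: [[0.031, 1.0, 0.002], [1.0, -0.031, -0.0], [-0.0, 0.002, -1.0]]
wrist_force: [0.4, 0.8, -1.9]
opening: 46.5
gripper_force: 62.3
```

```bash
python3 -m jog '{"hand":[1,1,1,1],"offset":[[-0.04,0.02,-0.08],[0,0,-0.02],[0,0,0],[0,0,0]],"roll":[0,0,0,0]}'
python3 -m jog '{"hand":[-0.5,-1,-1,-1,-1,-1],"offset":[[0,0,0],[0,0,0],[0,0,0],[0,0,0],[0,0,0],[0,0,0]],"roll":[0,0,0,0,0,0]}'
python3 -m jog '{"hand":[-1,-1,-1,-1,-1],"offset":[[0,0,0.5],[0,0,0.9],[0,0,0.9],[0,0,0.9],[0,0,0]],"roll":[0,0,0,0,0]}'
```

```text
time_s: 14.75
tcp_pos: [663.8, -96.1, 21.5]
tcp_rot: [[0.031, 1.0, 0.001], [1.0, -0.031, -0.0], [-0.0, 0.001, -1.0]]
wrist_force: [-2.2, 0.2, 5.9]
opening: 46.6
gripper_force: 63.1
time_s: 15.35
tcp_pos: [663.2, -96.1, 20.3]
tcp_rot: [[0.031, 1.0, -0.0], [1.0, -0.031, -0.0], [-0.0, -0.0, -1.0]]
wrist_force: [-0.4, 0.2, -0.4]
opening: 85.5
gripper_force: 0.0
time_s: 15.85
tcp_pos: [666.3, -96.5, 121.9]
tcp_rot: [[0.031, 0.999, 0.008], [1.0, -0.031, -0.001], [-0.001, 0.008, -1.0]]
wrist_force: [0.7, 0.7, 1.0]
opening: 85.6
gripper_force: 0.0
```

```bash
python3 -m jog '{"hand":[-1,-1,-1,-1,-1,-1,-1,-1,-1,-1],"offset":[[-0.87,0.57,0],[-0.87,0.57,0],[-0.87,0.57,0],[-0.87,0.57,0],[-0.87,0.57,0],[-0.87,0.57,0],[-0.87,0.57,0],[-0.87,0.55,0],[0,0,0],[0,0,0]],"roll":[0.1,0.1,0.1,0.1,0.1,0.1,0.1,0.06,0,0]}'
python3 -m jog '{"hand":[-1,-1],"offset":[[0,0,0],[0,0,0]],"roll":[0,0]}'
```

```text
time_s: 16.85
tcp_pos: [454.5, 40.4, 116.8]
tcp_rot: [[-0.046, 0.999, 0.001], [0.999, 0.046, -0.0], [-0.0, 0.001, -1.0]]
wrist_force: [0.4, 0.4, -0.8]
opening: 85.6
gripper_force: 0.0
time_s: 17.05
tcp_pos: [455.5, 39.8, 116.5]
tcp_rot: [[-0.044, 0.999, 0.001], [0.999, 0.044, 0.0], [-0.0, 0.001, -1.0]]
wrist_force: [0.1, -0.4, -0.0]
opening: 85.2
gripper_force: 0.0
```

```bash
python3 -m jog '{"hand":[-1,-1,-1,-1,-1,-1],"offset":[[0,0,-0.7],[0,0,-0.9],[0,0,-0.9],[0,0,-0.5],[0,0,-0.1],[0,0,0]],"roll":[0,0,0,0,0,0]}'
```

```text
time_s: 17.65
tcp_pos: [454.6, 39.9, 23.0]
tcp_rot: [[-0.044, 0.999, -0.001], [0.999, 0.044, -0.0], [-0.0, -0.001, -1.0]]
wrist_force: [-0.2, -0.2, -0.6]
opening: 85.6
gripper_force: 0.0
```

Down 3 mm more, then close and lift.

```bash
python3 -m jog '{"hand":[-1,1,1,1,1,1,1,1,1],"offset":[[0,0,-0.1],[0,0,0],[0,0,0],[0,0,0],[0,0,0],[0,0,0],[0,0,0],[0,0,0],[0,0,0]],"roll":[0,0,0,0,0,0,0,0,0]}' 60
python3 -m jog '{"hand":[1,1,1,1,1,1,1],"offset":[[0,0,0.4],[0,0,0.9],[0,0,0.9],[0,0,0.9],[0,0,0],[0,0,0],[0,0,0]],"roll":[0,0,0,0,0,0,0]}'
```

```text
time_s: 18.55
tcp_pos: [454.8, 40.2, 21.2]
tcp_rot: [[-0.045, 0.999, 0.001], [0.999, 0.045, 0.0], [-0.0, 0.001, -1.0]]
wrist_force: [-1.4, -0.8, 6.8]
opening: 46.8
gripper_force: 61.9
time_s: 19.25
tcp_pos: [453.7, 40.1, 112.8]
tcp_rot: [[-0.045, 0.999, -0.001], [0.999, 0.045, -0.0], [-0.0, -0.001, -1.0]]
wrist_force: [0.3, -0.3, -2.0]
opening: 47.0
gripper_force: 62.6
```

```bash
python3 -m jog '{"hand":[1,1,1,1,1,1,1,1,1,1],"offset":[[0.4,-0.12,0],[0.9,-0.26,0],[0.9,-0.26,0],[0.9,-0.26,0],[0.9,-0.26,0],[0.9,-0.26,0],[0.9,-0.26,0],[0.8,-0.26,0],[0.43,-0.13,0],[0,0,0]],"roll":[0,-0.1,-0.1,-0.1,-0.1,-0.1,-0.1,-0.1,-0.06,0]}'
python3 -m jog '{"hand":[1,1,1,1,1,1,1,1,1,1],"offset":[[0,0,0],[0,0,0],[0,0,-0.6],[0,0,-0.9],[0,0,-0.8],[0,0,-0.4],[0,0,-0.2],[0,0,-0.05],[0,0,0],[0,0,0]],"roll":[0,0,0,0,0,0,0,0,0,0]}'
```

```text
time_s: 20.25
tcp_pos: [667.1, -22.9, 111.9]
tcp_rot: [[0.032, 0.999, -0.0], [0.999, -0.032, -0.0], [-0.0, -0.0, -1.0]]
wrist_force: [-0.4, -0.5, -1.4]
opening: 47.3
gripper_force: 62.4
time_s: 21.25
tcp_pos: [666.2, -22.0, 26.1]
tcp_rot: [[0.031, 1.0, 0.002], [1.0, -0.031, -0.0], [-0.0, 0.002, -1.0]]
wrist_force: [1.6, -0.2, -1.2]
opening: 46.7
gripper_force: 62.5
```

```bash
python3 -m jog '{"hand":[1,1,1,1],"offset":[[-0.02,0,-0.1],[0,0,-0.05],[0,0,0],[0,0,0]],"roll":[0,0,0,0]}'
python3 -m jog '{"hand":[-0.5,-1,-1,-1,-1,-1],"offset":[[0,0,0],[0,0,0],[0,0,0],[0,0,0],[0,0,0],[0,0,0]],"roll":[0,0,0,0,0,0]}'
python3 -m jog '{"hand":[-1,-1,-1,-1,-1],"offset":[[0,0,0.5],[0,0,0.9],[0,0,0.9],[0,0,0.9],[0,0,0]],"roll":[0,0,0,0,0]}'
```

```text
time_s: 21.65
tcp_pos: [665.0, -22.0, 21.3]
tcp_rot: [[0.031, 1.0, 0.001], [1.0, -0.031, -0.0], [-0.0, 0.001, -1.0]]
wrist_force: [-2.1, -0.8, 6.2]
opening: 47.0
gripper_force: 63.2
time_s: 22.25
tcp_pos: [664.7, -22.0, 20.3]
tcp_rot: [[0.031, 1.0, -0.0], [1.0, -0.031, -0.0], [-0.0, -0.0, -1.0]]
wrist_force: [-0.1, 0.2, -0.4]
opening: 85.6
gripper_force: 0.0
time_s: 22.75
tcp_pos: [667.8, -22.1, 121.9]
tcp_rot: [[0.031, 0.999, 0.008], [1.0, -0.031, -0.0], [-0.0, 0.008, -1.0]]
wrist_force: [-0.0, 0.3, -0.3]
opening: 85.4
gripper_force: 0.0
```

```bash
python3 -m jog '{"hand":[-1,-1,-1,-1,-1,-1,-1,-1,-1,-1],"offset":[[-0.83,-0.05,0],[-0.83,-0.05,0],[-0.83,-0.05,0],[-0.83,-0.05,0],[-0.83,-0.05,0],[-0.83,-0.05,0],[-0.83,-0.05,0],[-0.79,-0.05,0],[0,0,0],[0,0,0]],"roll":[0.15,0.15,0.15,0.15,0.15,0.15,0.15,0.11,0,0]}'
python3 -m jog '{"hand":[-1,-1,-1,-1,-1,-1,-1,-1],"offset":[[0,0,0],[0,0,0],[0,0,-0.7],[0,0,-0.9],[0,0,-0.9],[0,0,-0.5],[0,0,-0.1],[0,0,0]],"roll":[0,0,0,0,0,0,0,0]}'
```

```text
time_s: 23.75
tcp_pos: [467.0, -34.0, 116.8]
tcp_rot: [[-0.084, 0.996, 0.001], [0.996, 0.084, -0.0], [-0.0, 0.001, -1.0]]
wrist_force: [-0.5, -0.6, 1.0]
opening: 85.1
gripper_force: 0.0
time_s: 24.55
tcp_pos: [466.9, -33.9, 23.0]
tcp_rot: [[-0.085, 0.996, -0.001], [0.996, 0.085, 0.0], [0.0, -0.001, -1.0]]
wrist_force: [-0.0, -0.3, 0.4]
opening: 85.2
gripper_force: 0.0
```

```bash
python3 -m jog '{"hand":[-1,1,1,1,1,1,1,1,1],"offset":[[0,0,-0.1],[0,0,0],[0,0,0],[0,0,0],[0,0,0],[0,0,0],[0,0,0],[0,0,0],[0,0,0]],"roll":[0,0,0,0,0,0,0,0,0]}' 60
python3 -m jog '{"hand":[1,1,1,1,1,1,1],"offset":[[0,0,0.4],[0,0,0.9],[0,0,0.9],[0,0,0.9],[0,0,0],[0,0,0],[0,0,0]],"roll":[0,0,0,0,0,0,0]}'
```

```text
time_s: 25.45
tcp_pos: [467.1, -34.0, 21.2]
tcp_rot: [[-0.085, 0.996, 0.001], [0.996, 0.085, -0.0], [-0.0, 0.001, -1.0]]
wrist_force: [-0.7, -0.4, 6.9]
opening: 46.7
gripper_force: 62.0
time_s: 26.15
tcp_pos: [466.0, -33.9, 112.8]
tcp_rot: [[-0.085, 0.996, -0.001], [0.996, 0.085, 0.0], [0.0, -0.001, -1.0]]
wrist_force: [-0.3, -0.3, -2.0]
opening: 46.7
gripper_force: 62.5
```

```bash
python3 -m jog '{"hand":[1,1,1,1,1,1,1,1,1,1],"offset":[[0.4,0.17,0],[0.85,0.36,0],[0.85,0.36,0],[0.85,0.36,0],[0.85,0.36,0],[0.85,0.36,0],[0.85,0.36,0],[0.8,0.36,0],[0.4,0.17,0],[0,0,0]],"roll":[0,-0.15,-0.15,-0.15,-0.15,-0.15,-0.15,-0.15,-0.11,0]}'
python3 -m jog '{"hand":[1,1,1,1,1,1,1,1,1,1],"offset":[[0,0,0],[0,0,0],[0,0,-0.6],[0,0,-0.9],[0,0,-0.8],[0,0,-0.4],[0,0,-0.2],[0,0,-0.05],[0,0,0],[0,0,0]],"roll":[0,0,0,0,0,0,0,0,0,0]}'
```

```text
time_s: 27.15
tcp_pos: [669.4, 53.1, 111.9]
tcp_rot: [[0.03, 1.0, -0.0], [1.0, -0.03, 0.0], [0.0, -0.0, -1.0]]
wrist_force: [-0.1, -0.0, -1.5]
opening: 46.7
gripper_force: 62.3
time_s: 28.15
tcp_pos: [668.6, 51.9, 26.0]
tcp_rot: [[0.031, 1.0, 0.002], [1.0, -0.031, 0.0], [0.0, 0.002, -1.0]]
wrist_force: [0.4, -0.7, -1.8]
opening: 46.8
gripper_force: 62.3
```

Release, retreat upward and back, then inspect.

```bash
python3 -m jog '{"hand":[1,1,1,1],"offset":[[-0.02,0,-0.1],[0,0,-0.05],[0,0,0],[0,0,0]],"roll":[0,0,0,0]}'
python3 -m jog '{"hand":[-0.5,-1,-1,-1,-1,-1],"offset":[[0,0,0],[0,0,0],[0,0,0],[0,0,0],[0,0,0],[0,0,0]],"roll":[0,0,0,0,0,0]}'
python3 -m jog '{"hand":[-1,-1,-1,-1,-1,-1],"offset":[[0,0,0.5],[0,0,0.9],[0,0,0.9],[0,0,0.9],[0,0,0.9],[0,0,0.9]],"roll":[0,0,0,0,0,0]}'
python3 -m jog '{"hand":[-1,-1,-1,-1,-1,-1,-1,-1,-1,-1],"offset":[[-0.8,0.9,0],[-0.8,0.9,0],[-0.8,0.9,0],[-0.8,0.9,0],[-0.8,0.9,0],[-0.8,0.9,0],[-0.8,0.9,0],[0,0.6,0],[0,0,0],[0,0,0]],"roll":[0,0,0,0,0,0,0,0,0,0]}'
python3 - <<'E'
from h import *
a=-0.031;B=np.array([[np.cos(a),-np.sin(a)],[np.sin(a),np.cos(a)]])
for n in("top","scene"):
  c=robot.camera(n)
  for col in HSV:
    L=[(uv,p) for ce,uv,p in blobs(c,col,37,50,20) if 600<p[:,0].mean()<720 and abs(p[:,1].mean()+59)<160]
    if L:
      q=np.vstack([x[1] for x in L]);r=rect(onplane(c,np.vstack([x[0] for x in L]),42)); print(n,col,np.median(q[:,2]).round(1),r,"tray xy",((r[:2]-[664,-59])@B).round(1))
  cv2.imwrite(f"pics/{n}_end.png",cv2.resize(c["color"],(800,600)))
E
```

```text
time_s: 28.55
tcp_pos: [667.5, 51.9, 21.3]
tcp_rot: [[0.031, 1.0, 0.001], [1.0, -0.031, 0.0], [0.0, 0.001, -1.0]]
wrist_force: [-1.6, -0.3, 5.9]
opening: 46.8
gripper_force: 63.1
time_s: 29.15
tcp_pos: [667.2, 51.8, 20.4]
tcp_rot: [[0.031, 1.0, -0.0], [1.0, -0.031, 0.0], [0.0, -0.0, -1.0]]
wrist_force: [-0.4, -0.1, 0.0]
opening: 85.2
gripper_force: 0.0
time_s: 29.75
tcp_pos: [667.2, 51.8, 172.8]
tcp_rot: [[0.031, 1.0, 0.001], [1.0, -0.031, 0.0], [0.0, 0.001, -1.0]]
wrist_force: [0.1, -0.4, 1.1]
opening: 85.5
gripper_force: 0.0
time_s: 30.75
tcp_pos: [499.9, 259.0, 171.1]
tcp_rot: [[0.03, 1.0, 0.001], [1.0, -0.03, 0.0], [0.0, 0.001, -1.0]]
wrist_force: [0.8, 0.4, -0.2]
opening: 85.2
gripper_force: 0.0
top yellow 42.8 [ 6.63314e+02 -2.23090e+01  5.13310e+01  4.89940e+01 -3.70000e-02] tray xy [-1.8 36.7]
top green 43.0 [ 6.62188e+02 -9.68220e+01  5.17540e+01  4.88400e+01 -3.70000e-02] tray xy [ -0.6 -37.9]
top blue 42.7 [ 6.65795e+02  5.05540e+01  5.20100e+01  4.89890e+01 -3.30000e-02] tray xy [ -1.6 109.6]
top rose 43.1 [ 6.61330e+02 -1.70464e+02  5.10520e+01  4.64340e+01 -2.60000e-02] tray xy [   0.8 -111.5]
scene yellow 41.2 [ 6.67591e+02 -1.96230e+01  5.44470e+01  4.81000e+01 -3.30000e-02] tray xy [ 2.4 39.5]
scene green 41.1 [ 6.66067e+02 -9.35580e+01  5.42600e+01  4.76450e+01 -3.60000e-02] tray xy [  3.1 -34.5]
scene blue 41.1 [ 6.70097e+02  5.30940e+01  5.33900e+01  4.73820e+01 -3.50000e-02] tray xy [  2.6 112.2]
scene rose 41.2 [ 6.64805e+02 -1.67049e+02  5.49530e+01  4.74710e+01 -3.30000e-02] tray xy [   4.2 -108. ]
```

View pics/top_end.png

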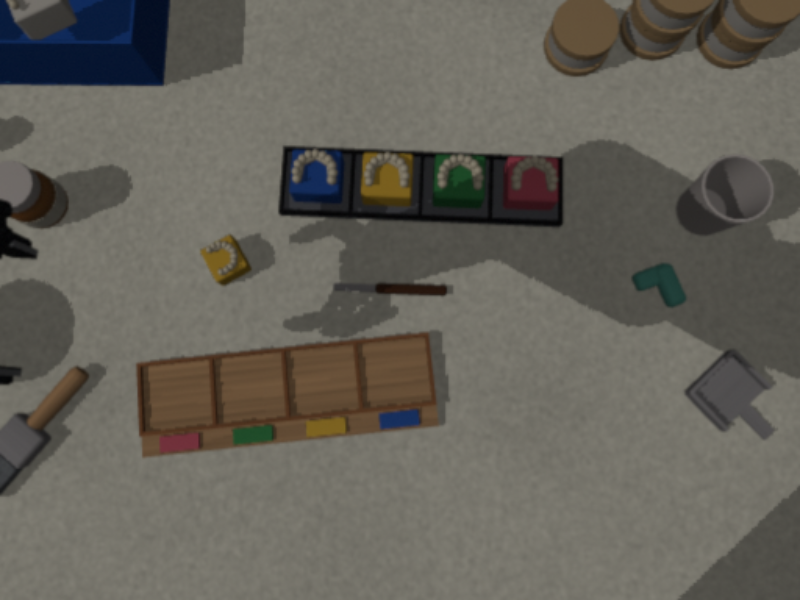

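View pics/scene_end.png

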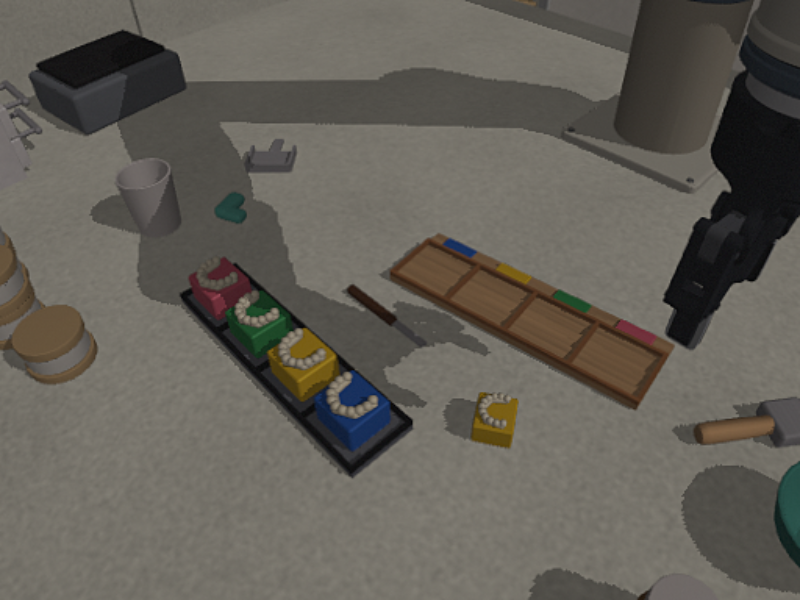

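Both views show blue, yellow, green and rose in the tray at top-view pixels (315,176), (387,180), (459,181) and (532,183). The row is reversed. The models are flat and within about 4 mm of their bay centres, and the arm is clear of everything.

```bash
python3 -c "
from station import robot
print(robot.finish_job())"
```

```text
the job is handed in; nothing more can be done
None
```

I moved all four models to the grey tray in reverse order and handed the job in at about 31 s; each sits flat and released within about 4 mm of its bay centre by the final camera check, but the hand-in gave no verdict.

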